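# Find the facet angle on the rest stud

### The job

Pick up the pendulum angle gauge by its wooden grip and seat it upright with the groove under its base along the round crown of the sprung rest stud, pressing the stud about half-way down and never to the bottom. Then, keeping it seated and pressed, rock it sideways until the swinging pointer settles between the two prongs of the fork, and finish while still holding it there, the dial not leaning forwards or backwards. Do not turn the fork on the dial, tip the gauge over or disturb the cup, dop stand and stone tray.

Things in the scene. Friction and masses are not known exactly. Their poses are not given: they have to be found in the camera images.
- gauge: Loose angle gauge, 0.35 to 0.5 kg, 181 mm tall, starts upright on the bench. Origin: centre of underside; z up; x out of the dial's face (starts 0.1 rad right to 0.8 rad left of world +x), y along the dial. Base 36 (x) by 84 (y) by 24 mm, white dial plate 6 by 124 mm from z = 22 to 134, cap 22 by 50 mm to z = 140, then the wooden grip. Pointer and fork lie on the +x face, within x = 13 mm.
- grip (a point): Middle of the gauge's wooden grip, 22 (x) by 26 (y) mm, from z = 140 to 181 mm; this point is 163 mm above the gauge's underside on its centre line. Axes as the gauge's. Pinching its y sides (26 mm apart) withstands the rocking best.
- seat (a point): Point of the gauge 4.1 mm above its underside on the centre line, in the groove: coincides with crown when properly seated; rocking turns about it. Axes as the gauge's. The groove is a 90 degree V along x through the whole base, open at both ends: mouth y = -14 to +14 mm, apex at z = 14 mm.
- fork (a joint): Angle (rad) of the brass fork on the dial, 0.25 to 0.5, set beforehand, stiff, not to be turned. It turns about the pivot on the dial 118 mm above the gauge's underside; 0 is straight down the dial, positive lies towards the gauge's +y side. Two prongs with a 15 mm gap, 73 to 91 mm from the pivot.
- pointer (a joint): Angle (rad) of the dark steel pendulum pointer on the dial, same pivot, zero and sense as the fork. 84 mm long, swings freely (swinging at the start) and hangs plumb within about 2 s: leaning the gauge's top towards its +y side by an angle a (turning it by -a about its own x) brings the pointer to +a.
- fork_gap (a point): Middle of the gap between the fork's prongs, 82 mm from the pivot.
- pointer_tip (a point): Tip of the pointer, 84 mm from the pivot.
- rest: Fixed dark wooden block 100 by 100 by 22 mm with a steel sleeve (30 mm across, up to z = 44 mm) that carries the sprung stud. Origin: centre of its underside; z up; x along the stud's crown bar.
- crown (a point): Centre of the stud's crown: a level steel bar 44 mm long along the block's x, 10 mm thick with a knuckle 14 mm thick over its middle 18 mm, so the gauge bears on the knuckle. This point lies on the bar's axis, 85 mm above the bench when the stud is up, and sinks with the stud.
- stud (a joint): How far the stud is pushed down (m): 0 up, 0.020 bottomed; straight down against a spring, 3.5 N to start, 8.5 N at the bottom, returning when released.
- cup: Bystander: copper cup, 60 mm across, 55 mm high. Origin: centre of its underside.
- dop_stand: Bystander: brass dop stand, round foot 60 mm across, 60 mm high. Origin: centre of its underside.
- stone_tray: Bystander: low white stone tray 90 (x) by 120 (y) by 22 mm. Origin: centre of its underside.

How it is judged (in metres and radians):
On the way, in this order (a step that is already met when the one before it is completed fails the run):
1. the gauge is lifted clear of the bench in the gripper (height (world z) of gauge above 0.03 m and contact force between the fingers and gauge above 2 N and contact force between gauge and table below 0.05 N), for 0.2 s.
2. the held gauge is seated upright (within 0.15 rad) with its groove on the crown, the stud pressed (distance between seat and crown below 0.01 m and value of joint stud between 0.003 and 0.018 m and angle between the x axis of gauge and the x axis of rest, either way round below 0.2 rad and contact force between the fingers and gauge above 2 N and angle between gauge's own z axis and vertical below 0.15 rad), for 0.2 s.
At the end, for the whole second after the job is handed in: Gripper still holds the still gauge off the bench, groove on the crown (seat within 10 mm, along the bar within 0.2 rad), stud pressed 4 to 17 mm; pointer at rest (<0.4 rad/s) within 0.075 rad of the fork's middle, i.e. between the prongs; dial within 0.12 rad of upright fore and aft (distance between seat and crown below 0.01 m and value of joint stud between 0.004 and 0.017 m and angle between the x axis of gauge and the x axis of rest, either way round below 0.2 rad and contact force between the fingers and gauge above 2 N and angle between the z axis of pointer_tip and the z axis of fork_gap, either way round below 0.075 rad and velocity of joint pointer between -0.4 and 0.4 rad/s and angle between gauge's own x axis and vertical between 1.45 and 1.69 rad and height (world z) of gauge above 0.05 m and contact force between gauge and rest above 1 N and contact force between gauge and table below 0.05 N and linear speed of gauge below 0.03 m/s); the arm keeps its last pose, push and grip.
It fails at once if a bystander is moved over 25 mm (distance of any of cup, dop_stand, stone_tray from where it was at the start of the episode above 0.025 m).
It fails at once if a bystander is tipped over (angle between any of cup, dop_stand, stone_tray's own z axis and vertical above 0.5 rad).
It fails at once if the fork is turned on the dial (velocity of joint fork above 0.15 rad/s or velocity of joint fork below -0.15 rad/s).
It fails at once if the stud is bottomed (value of joint stud above 0.0195 m).
It fails at once if the gauge is tipped over (angle between gauge's own z axis and vertical above 0.9 rad).
It also fails if it takes over 48 s, if anything falls off the work surface, if the arm or the gripper's body presses on something with over 40 N, if the wrist force passes 120 N, or if a joint passes its speed limit or range.

### The arm

A 6-joint arm with a two-finger parallel gripper is mounted at the origin on the work surface. World frame = base frame: x ahead of the robot, y to its left, z up, the work surface at z = 0. Lengths are in m, angles in degrees, forces in N, time in s.
With the tool pointing down it reaches from about 0.225 to 0.725 m from the base axis. Payload 3.1 kg.
Tool frame: the origin (TCP) lies on the centre line of the jaws, within the pads' length; the fingertips stand 22 mm ahead of it and the grasp point (between the pads) lies 3 mm ahead of it; z points along the fingers, y is the line along which they close (so a half turn about z gives the same grasp; the last joint's range is limited). The gripper opens to 85 mm and grips with 20 to 120 N. Pads are 22 mm wide; open, the fingers measure 114 mm over their backs; the gripper's body (76 mm by 85 mm) begins 54 mm behind the grasp point. The pads swing forward as they close: fully open they stand 13 mm farther back than shut.
Start: joints at [-77.567, 2.75, 5.684, 92.934, 0, 82.678], TCP at [0.177, -0.494, 0.253] pointing down, gripper open.
Joint ranges: [-166.93, 166.93], [-56.73, 111.36], [-69.38, 81.34], [-121.58, 131.49], [-85.45, 84.26], [-180, 180]. Speed limits (degrees/s): [159.86, 159.86, 180, 180, 180, 180].

### API

Orientations are given as [roll, pitch, yaw] about the fixed x, y, z axes, in that order (R = Rz(yaw) Ry(pitch) Rx(roll)).
In Python, from rig import arm gives the robot as it stands. The module is installed in compiled form; this text tells all that it offers. Calls block until the motion is done:
- arm.movep(position, orientation): joint-space move of the TCP to a pose.
- arm.move_l(position, orientation=None, speed=0.15, contact_N=None): straight line of the TCP; orientation=None keeps the orientation; speed is the mean speed in m/s. With contact_N (N) it stops when the force on the tool has changed by that much, and returns True; else False.
- arm.goto_joints(angles): joint-space move.
- arm.grip(opening): finger opening in m; the grip force is fixed at half the most; returns when the fingers have stopped.
- arm.sleep(seconds).
- arm.solve_ik(position, orientation): joint angles nearest the present ones, or None.
- arm.camera(name): name is "scene" or "side" or "wrist"; returns (picture, depth): 480x640x3 uint8, red, green, blue; 480x640 float32, m along the optical axis (not along the pixel's ray), 0 where there is no reading.
- arm.get_calibration(name): a dict with "K" (3x3 intrinsics, pixels), "position" and "rotation" of the camera in the world. Camera axes: x right, y up, looking along -z (the intrinsics and any distortion apply to the point x, -y, -z); pixel columns grow to the right and rows downward; lengths in m; the calibration is good to about 2 mm. A picture is of the moment at which its call begins: read the wrist's pose just before it. get_calibration takes no time and is no camera call; for the wrist camera it gives the pose at the moment of the call.
A pose or a line that the arm cannot do raises arm.Unreachable and nothing moves.
- arm.sign_off(): hands the job in; it is judged then, once.
Trained networks look in the newest picture that a camera, given by its name, has taken for a name from the list of things; names that differ only in an ending like _2 or _b are one class to them, and where a whole thing is asked for, a point or a joint stands for the part that bears it (a point fixed in the world has none). Each returns a list of dicts, best first, with "conf" (0 to 1); they miss things now and then, are a little off and sometimes report something else, mostly with a low value. They report only what shows in the picture. A call takes as long as a camera call.
- arm.recognise(camera, query): "position" ([column, row] in pixels, amid what is visible of it).
- arm.trace(camera, query): "mask" (480x640 bool, what is visible of it) and "position" ([column, row] in pixels, amid what is visible of it).
Readings, each from a call of its own:
- arm.get_t(): time.
- arm.get_q(): joint angles.
- arm.get_joint_velocities(): joint speeds.
- arm.get_tau(): joint torques, N m.
- arm.get_tool_pos(): TCP position.
- arm.get_tcp_rot(): TCP orientation.
- arm.get_wrist_force(): force on the tool from outside, world axes, zero at the start.
- arm.get_ft_torque(): the same for the moment, N m.
- arm.get_opening(): finger opening in m.
- arm.get_grip_force(): force on a finger pad.
Only numpy, scipy, OpenCV 4.12 (cv2) and the standard library are available. Lean on these libraries where they do the work, as an engineer would, in place of code of your own. Each camera call takes 0.05 s, during which the arm holds its last target. There are 200 camera calls.

## Working session

There is one attempt and no reset: what is moved stays moved. The work goes in short steps, each a Python script; the robot and the scene stay as the last script left them, time stands still between calls to the robot, and variables do not carry over. Pictures are saved under pics/ and viewed, at most 10 in all, crops included, and the job is handed in when it is done.

```bash
mkdir -p pics
cat > h.py <<'E'
from rig import arm
import numpy as np, cv2
def pts(cam, d, mask, cal):
    K=np.array(cal["K"]);R=np.array(cal["rotation"]);p=np.array(cal["position"])
    if R.shape!=(3,3): print("R",R)
    v,u=np.nonzero(mask&(d>0)); z=d[v,u]
    c=np.stack([(u-K[0,2])/K[0,0]*z,-(v-K[1,2])/K[1,1]*z,-z],1)
    return c@R.T+p
def proj(P,cal):
    K=np.array(cal["K"]);R=np.array(cal["rotation"]);p=np.array(cal["position"])
    c=(np.atleast_2d(P)-p)@R; return np.stack([K[0,0]*c[:,0]/-c[:,2]+K[0,2],K[1,1]*-c[:,1]/-c[:,2]+K[1,2]],1)
def save(n,im,s=1): cv2.imwrite("pics/"+n,cv2.resize(im[...,::-1],None,fx=s,fy=s,interpolation=cv2.INTER_CUBIC))
E
python3 - <<'E'
from h import *
ims=[]
for c in ["scene","side"]:
    im,d=arm.camera(c); cal=arm.get_calibration(c); ims.append(im)
    print(c,cal["position"],[k for k in cal],np.round(cal["K"],1).tolist())
    for q in ["gauge","grip","rest","crown","cup","dop_stand","stone_tray"]:
        r=arm.trace(c,q)
        for t in r[:1]:
            m=t["mask"]; P=pts(c,d,m,cal)
            if len(P): print(q,round(t["conf"],2),np.round(t["position"]),m.sum(),"med",np.round(np.median(P,0),3),"lo",np.round(np.percentile(P,3,0),3),"hi",np.round(np.percentile(P,97,0),3))
save("a.png",np.hstack(ims)[:,:],0.62)
print(arm.get_t())
E
```

```text
scene [ 1.21186343 -0.01455153  0.98126243] ['K', 'position', 'rotation'] [[566.7, 0.0, 315.3], [0.0, 566.7, 252.7], [0.0, 0.0, 1.0]]
R [36.06460809 -0.69527612 87.37461022]Traceback (most recent call last):
  File "<stdin>", line 9, in <module>
  File "h.py", line 8, in pts
    return c@R.T+p
           ~~~~~^~
ValueError: operands could not be broadcast together with shapes (3130,) (3,)
```

```bash
sed -i 's/R=np.array(cal\["rotation"\])/R=Rm(cal["rotation"])/; /if R.shape/d; s/^import numpy.*/&\nfrom scipy.spatial.transform import Rotation as Ro\ndef Rm(e): return Ro.from_euler("xyz",e,degrees=True).as_matrix()/' h.py
python3 - <<'E'
from h import *
ims=[]
for c in ["scene","side"]:
    im,d=arm.camera(c); cal=arm.get_calibration(c); ims.append(im)
    print(c,cal["position"],cal["rotation"])
    for q in ["gauge","grip","rest","crown","cup","dop_stand","stone_tray"]:
        r=arm.trace(c,q)
        for t in r[:1]:
            m=t["mask"]; P=pts(c,d,m,cal)
            if len(P): print(q,round(t["conf"],2),np.round(t["position"]),m.sum(),"med",np.round(np.median(P,0),3),"lo",np.round(np.percentile(P,3,0),3),"hi",np.round(np.percentile(P,97,0),3))
    np.savez(c,im=im,d=d)
save("a.png",np.hstack(ims)[:,:],0.62)
print(arm.get_t())
E
```

```text
scene [ 1.21186343 -0.01455153  0.98126243] [36.06460809 -0.69527612 87.37461022]
gauge 0.65 [182. 236.] 3068 med [ 0.511 -0.236  0.084] lo [ 0.503 -0.295  0.011] hi [ 0.525 -0.181  0.18 ]
grip 0.64 [182. 235.] 3148 med [ 0.511 -0.237  0.082] lo [ 0.499 -0.296  0.004] hi [ 0.525 -0.182  0.18 ]
rest 0.97 [410. 229.] 1999 med [0.465 0.233 0.023] lo [0.41  0.188 0.005] hi [0.504 0.284 0.09 ]
crown 0.72 [410. 211.] 143 med [0.458 0.235 0.088] lo [0.437 0.23  0.051] hi [0.475 0.241 0.094]
cup 0.77 [294. 242.] 799 med [ 0.485 -0.018  0.035] lo [ 0.47  -0.042  0.005] hi [0.524 0.007 0.058]
dop_stand 0.62 [377. 338.] 740 med [0.716 0.134 0.016] lo [0.687 0.11  0.005] hi [0.737 0.162 0.056]
stone_tray 0.79 [189. 346.] 3151 med [ 0.713 -0.217  0.007] lo [ 0.666 -0.272  0.002] hi [ 0.76  -0.157  0.024]
side [0.19287719 0.51977218 0.91679575] [  39.82898633   -0.26735564 -143.61413529]
gauge 0.58 [357. 280.] 904 med [ 0.498 -0.025  0.033] lo [ 0.469 -0.044  0.002] hi [0.522 0.009 0.055]
grip 0.83 [407. 200.] 1725 med [ 0.505 -0.228  0.082] lo [ 0.49  -0.292  0.008] hi [ 0.516 -0.179  0.179]
rest 0.97 [291. 398.] 3506 med [0.446 0.243 0.021] lo [0.404 0.191 0.007] hi [0.499 0.286 0.088]
crown 0.67 [291. 380.] 232 med [0.45  0.239 0.087] lo [0.433 0.231 0.051] hi [0.471 0.243 0.092]
cup 0.66 [356. 279.] 952 med [ 0.498 -0.024  0.032] lo [ 0.469 -0.045 -0.001] hi [0.523 0.009 0.055]
dop_stand 0.6 [222. 291.] 701 med [0.703 0.143 0.014] lo [ 0.681  0.112 -0.002] hi [0.734 0.165 0.052]
stone_tray 0.87 [325. 187.] 1723 med [ 0.71  -0.216  0.009] lo [ 0.664 -0.275 -0.001] hi [ 0.757 -0.154  0.021]
0.9
```

View pics/a.png

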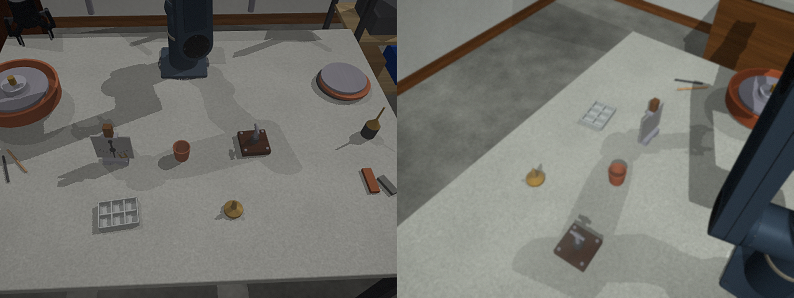

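Run:
```python
from h import *
def line(P):
    c=np.median(P,0); 
    for _ in range(3):
        u,s,v=np.linalg.svd(P-P.mean(0)); r=(P-P.mean(0))@v[1]; P=P[abs(r)<2*r.std()+.001]
    return P.mean(0),np.degrees(np.arctan2(v[0,1],v[0,0])),s/np.sqrt(len(P)),np.ptp((P-P.mean(0))@v[0])
for c in ["scene","side"]:
    Z=np.load(c+".npz");cal=arm.get_calibration(c)
    P=pts(c,Z["d"],np.ones((480,640),bool),cal)
    box=lambda x,y,z,r:P[(abs(P[:,0]-x)<r)&(abs(P[:,1]-y)<r)&(P[:,2]>z[0])&(P[:,2]<z[1])]
    g=box(.51,-.237,(.03,.13),.09); print(c,"dial",line(g[:,:2]))
    gr=box(.51,-.237,(.176,.19),.05); print("grip top",gr.mean(0) ,len(gr),np.ptp(gr,0))
    for z in [(.018,.03)]:
        b=box(.457,.237,z,.09); print("block",cv2.minAreaRect(b[:,:2].astype(np.float32)*1000),len(b))
    b=box(.457,.237,(.08,.1),.05); print("bar",line(b[:,:2]),np.percentile(b[:,2],[50,90]),len(b))
    im=Z["im"]
    if c=="scene": a=im[190:285,130:240]
    else: a2=im[360:440,240:340]
s=np.hstack([cv2.resize(a,(440,380),interpolation=2),cv2.resize(a2,(350,380),interpolation=2)]);save("b.png",s)
```

```text
scene dial (array([ 0.50942537, -0.23801731]), np.float64(85.83226060140623), array([0.03798618, 0.00139483]), np.float64(0.1251568865346065))
grip top [ 0.50859738 -0.23850485  0.18063133] 153 [0.02720797 0.02593502 0.00821183]
block ((453.9156494140625, 236.7121124267578), (104.30056762695312, 100.38179779052734), 3.909420967102051) 1449
bar (array([0.45587162, 0.2359533 ]), np.float64(4.1251964519973825), array([0.01258867, 0.00349575]), np.float64(0.04619783797242909)) [0.09014113 0.09300429] 106
side dial (array([ 0.50520935, -0.23397723]), np.float64(85.71171842872455), array([0.03793284, 0.00076092]), np.float64(0.12752604863926476))
grip top [ 0.50677454 -0.2380389   0.17931453] 106 [0.02288765 0.02844452 0.00606457]
block ((452.8643798828125, 236.6104736328125), (100.23568725585938, 100.8506851196289), 3.9626832008361816) 2649
bar (array([0.45227045, 0.23733058]), np.float64(-176.02914664579134), array([0.0120015, 0.0034186]), np.float64(0.04364498285335994)) [0.08811547 0.09072954] 197
```

View pics/b.png

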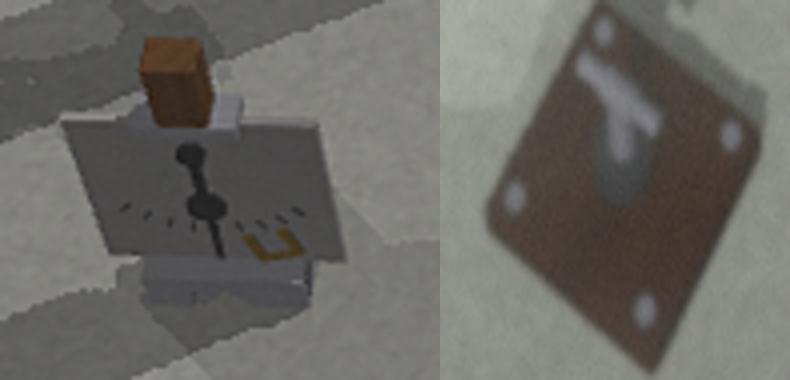

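Run:
```python
from h import *
cal=arm.get_calibration("scene");K=np.array(cal["K"]);R=Rm(cal["rotation"]);p=np.array(cal["position"])
G=Rm([0,0,-4.2]);o=np.array([.5075,-.238,0])
for n,c in dict(piv=(190,155),tip=(220,256),p1=(247,238),p2=(297,232),b1=(262,258),b2=(302,253),bob=(207,207)).items():
    u,v=130+(c[0]+.5)/4,190+(c[1]+.5)/4
    r=R@[(u-K[0,2])/K[0,0],-(v-K[1,2])/K[1,1],-1]
    n0=G[:,0];t=((o+.010*n0-p)@n0)/(r@n0);X=G.T@(p+t*r-o)
    print(n,np.round(X*1000,1),round(np.arctan2(X[1],.118-X[2]),3))
print(arm.get_tcp_rot(),arm.get_wrist_force())
D=lambda yaw,a=0:Ro.from_matrix(Rm([0,0,yaw])@Rm([-np.degrees(a),0,0])@Rm([180,0,0]))
for f in (0,180):
  for xyz,y,a in (([.5075,-.238,.25],-4.2,0),([.4538,.2365,.3],4,0),([.46,.29,.23],4,.4)):
    e=(D(y,a)*Ro.from_euler('z',f,degrees=True)).as_euler("xyz",degrees=True)
    print(f,np.round(e,1),arm.solve_ik(xyz,list(e)))
arm.movep([.5075,-.238,.25],list((D(-4.2)).as_euler("xyz",degrees=True)))
cal=arm.get_calibration("wrist");im,d=arm.camera("wrist");t=arm.trace("wrist","grip")
save("w.png",im)
P=pts("wrist",d,np.ones(d.shape,bool),cal)
for t in t[:1]: print(t["conf"],t["position"],t["mask"].sum())
b=P[(abs(P[:,0]-.5075)<.04)&(abs(P[:,1]+.238)<.04)&(P[:,2]>.174)&(P[:,2]<.187)]
print(len(b), len(b) and (b.mean(0),np.median(b[:,2]),cv2.minAreaRect(b[:,:2].astype(np.float32)*1000)))
print(arm.get_t(),arm.get_tool_pos(),cal["position"],cal["rotation"])
```

```text
piv [ 10.   -0.4 118. ] -1.531
tip [10.  -0.4 34.6] -0.005
p1 [10.  16.2 51. ] 0.238
p2 [10.  42.6 57.5] 0.613
b1 [10.  21.1 33.9] 0.246
b2 [10.  42.5 39.4] 0.496
bob [10.   0.4 76.3] 0.009
[ 1.79996624e+02 -1.94926792e-04  1.97566187e+01] [-0.50609996  0.33987242  0.51483877]
0 [180.    0.   -4.2] [-31.97955538   8.06149615  11.00397992  92.94248377   0.
 152.22044462]
0 [180.   0.   4.] [  20.0145195     1.75855189   10.02136888   98.26281698    0.
 -163.9854805 ]
0 [157.1   0.    4. ] [  35.4482361    18.47969458   18.0461241   102.00570957  -19.4034186
 -146.41695092]
180 [-180.     0.   175.8] [-31.97955538   8.06149615  11.00397992  92.94248377   0.
 -27.77955538]
180 [ 180.    0. -176.] [20.0145195   1.75855189 10.02136888 98.26281698  0.         16.0145195 ]
180 [-157.1   -0.  -176. ] [ 35.4482361   18.47969458  18.0461241  102.00570957 -19.4034186
  33.58304908]
0.82 [313.1, 225.8] 12179
2211 (array([ 0.50847104, -0.23946382,  0.17896792]), np.float64(0.17911405996200683), ((507.7552795410156, -239.44606018066406), (25.831117630004883, 21.845714569091797), 85.75297546386719))
2.5417 [ 0.50696611 -0.23900784  0.24999189] [ 0.57340996 -0.24267381  0.36887019] [-1.53010460e+01 -2.80004601e-02 -9.42308056e+01]
```

View pics/w.png

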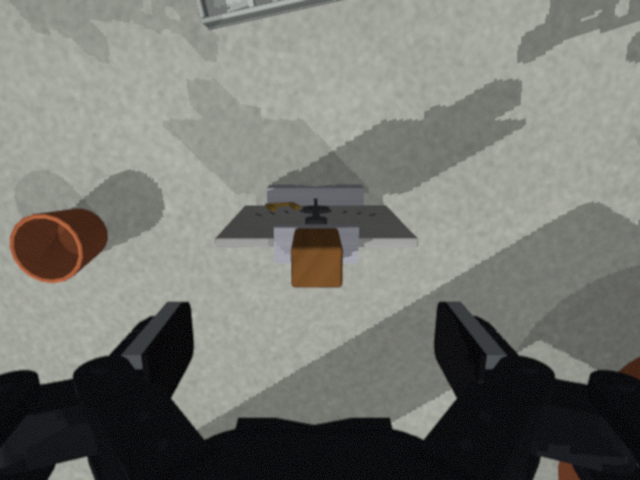

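```bash
cat >> h.py <<'E'
def pose(yaw,a=0,b=0): # a: lean top to gauge +y (rad)
    return list((Ro.from_matrix(Rm([0,0,yaw])@Rm([-np.degrees(a),b,0])@Rm([180,0,180]))).as_euler("xyz",degrees=True))
E
python3 - <<'E'
from h import *
arm.movep([.508,-.2392,.235],pose(-4.2))
arm.move_l([.508,-.2392,.166],pose(-4.2),speed=.12)
print(arm.get_tool_pos(),arm.get_tcp_rot(),arm.get_wrist_force())
arm.grip(0.015)
print(arm.get_opening(),arm.get_grip_force(),arm.get_wrist_force())
arm.move_l([.508,-.2392,.27],pose(-4.2),speed=.12); arm.sleep(.3)
print(arm.get_wrist_force(),arm.get_opening(),arm.get_tool_pos(),arm.get_t())
E
```

```text
[ 0.5082666  -0.23938139  0.16659114] [-1.79973688e+02  4.56361603e-02  1.75797699e+02] [ 0.06265363 -0.5163695   0.58555957]
0.025080481726632946 59.80898559093475 [-0.74905412 -1.11056638  1.62238074]
[ 0.01719634 -0.13650011 -3.82139096] 0.025256021148869132 [ 0.50775973 -0.23905705  0.26934973] 7.8083
```

Run:
```python
from h import *
arm.movep([.508,-.2392,.29],pose(-4.2))
arm.movep([.4538,.2365,.285],pose(4)); arm.sleep(.3)
w0=arm.get_wrist_force()
for z in (.262,.252): arm.move_l([.4538,.2365,z],pose(4),speed=.08)
print(w0,arm.get_wrist_force(),arm.get_t(),arm.get_tool_pos())
ims=[]
for c in ["scene","side"]:
    im,d=arm.camera(c);cal=arm.get_calibration(c)
    u,v=proj([.4538,.2365,.13],cal)[0].astype(int)
    ims.append(cv2.resize(im[v-55:v+55,u-55:u+55],(390,390),interpolation=2))
    # wooden grip/ dial fit
    P=pts(c,d,np.ones(d.shape,bool),cal)
    g=P[(abs(P[:,0]-.454)<.04)&(abs(P[:,1]-.2365)<.08)&(P[:,2]>.125)&(P[:,2]<.2)]
    x,y=np.polyfit(g[:,1]-.2365,g[:,0],1); print(c,"dial yaw",-np.degrees(np.arctan(x)),y, np.percentile(g[:,1],[1,99]).mean())
save("s.png",np.hstack(ims))
```

```text
[-0.00690835 -0.47945061 -3.67426527] [-0.57855161 -0.35892686 -4.55665343] 10.8167 [0.45349562 0.2364323  0.25163368]
scene dial yaw 3.7765490884882817 0.45548441398347594 0.23656425445727033
side dial yaw 3.6941653557136975 0.45032371502525126 0.2375647430518485
```

View pics/s.png

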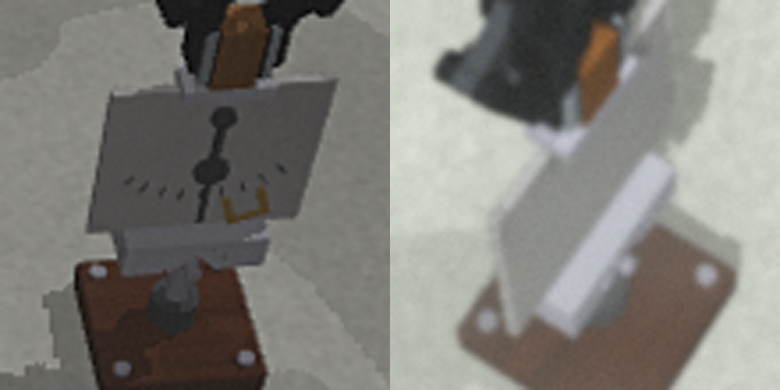

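Run:
```python
from h import *
def W(n=12):
    a=[]
    for _ in range(n): a.append(arm.get_wrist_force()); arm.sleep(.02)
    return np.mean(a,0).round(2)
for z in (.251,.247,.2435,.240,.237):
    arm.move_l([.4538,.2365,z],pose(4),speed=.04); print(z,arm.get_tool_pos().round(4),W(),arm.get_t())
for c in ["scene"]:
    im,d=arm.camera(c);cal=arm.get_calibration(c)
    t=arm.trace(c,"crown")
    u,v=proj([.4538,.2365,.12],cal)[0].astype(int)
    save("p.png",cv2.resize(im[v-60:v+60,u-60:u+60],(560,560),interpolation=2)); np.savez("seat",im=im,uv=(u,v))
```

```text
0.251 [0.4539 0.2365 0.2512] [ 0.07  0.07 -4.4 ] 11.3667
0.247 [0.4541 0.2364 0.2472] [ 0.86 -0.34 -2.89] 11.8167
0.2435 [0.4541 0.2365 0.2436] [ 0.78 -0.5  -1.42] 12.2667
0.24 [0.454  0.2365 0.2399] [ 1.45 -0.82 -0.18] 12.7167
0.237 [0.454  0.2365 0.237 ] [ 1.64 -0.86  0.41] 13.1667
```

View pics/p.png

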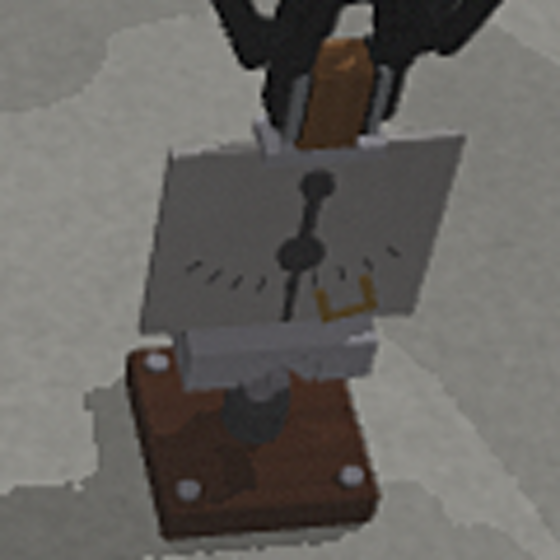

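```bash
cat >> h.py <<'E'
def dialang(o,G,cal,px):
    K=np.array(cal["K"]);R=Rm(cal["rotation"]);p=np.array(cal["position"])
    u,v=np.array(px,float).T
    r=np.stack([(u-K[0,2])/K[0,0],-(v-K[1,2])/K[1,1],-np.ones_like(u)],1)@R.T
    n=G[:,0];t=((o+.009*n-p)@n)/(r@n);X=(p+t[:,None]*r-o)@G
    return X
def colours(im,o,G,cal):
    hsv=cv2.cvtColor(im,cv2.COLOR_RGB2HSV); vv,uu=np.mgrid[0:480,0:640]
    px=np.stack([uu.ravel(),vv.ravel()],1); X=dialang(o,G,cal,px); y,dn=X[:,1],.118-X[:,2]
    rr=np.hypot(y,dn); an=np.arctan2(y,dn); h=hsv.reshape(-1,3)
    br=(h[:,1]>110)&(h[:,0]>10)&(h[:,0]<32)&(h[:,2]>60)&(rr>65)&(rr<98)&(abs(an)<.75)
    dk=(h[:,2]<70)&(rr>50)&(rr<82)&(abs(an)<.75)
    return an,rr,br,dk
E
python3 - <<'E'
from h import *
Z=np.load("seat.npz");im=Z["im"];u,v=Z["uv"];cal=arm.get_calibration("scene")
G=Rm([0,0,3.9]);o=np.array([.4538,.2365,.0709])
c=np.array([(317,185),(287,320),(318,290),(371,278),(326,320),(373,306),(300,253)])
X=dialang(o,G,cal,c/4.667+[u-60-.4,v-60-.4]);print((X*1000).round(1),np.arctan2(X[:,1],.118-X[:,2]).round(3))
an,rr,br,dk=colours(im,o,G,cal)
print(br.sum(),dk.sum(),"dark",np.median(an[dk]))
for lo,hi in((70,76),(76,82),(82,88),(88,95)):
    s=br&(rr*1000>lo)&(rr*1000<hi); print(lo,np.sort(an[s]).round(2))
E
```

```text
[[  9.    0.5 119. ]
 [  9.    1.5  34.2]
 [  9.   12.3  52.7]
 [  9.   34.7  57.9]
 [  9.   19.4  32.1]
 [  9.   39.2  39.1]
 [  9.    0.2  77.7]] [2.674 0.018 0.186 0.524 0.222 0.46  0.005]
0 0 dark nan
70 []
76 []
82 []
88 []
  return _methods._mean(a, axis=axis, dtype=dtype,
  ret = ret.dtype.type(ret / rcount)
```

```bash
sed -i 's/rr=np.hypot(y,dn)/rr=1000*np.hypot(y,dn)/' h.py
cat >> h.py <<'E'
def forkest(im,o,G,cal):
    an,rr,br,dk=colours(im,o,G,cal)
    s=br&(rr>72)&(rr<92); print("brass",br.sum(),"range",np.percentile(an[s],[2,50,98]).round(3) if s.any() else None,"mid",((np.percentile(an[s],2)+np.percentile(an[s],98))/2).round(3) if s.any() else None,"dark",dk.sum(),np.median(an[dk]).round(3) if dk.any() else None)
SEAT=np.array([.4540,.2365,.0750])
def lean(a,dz=0,L=.1622,yaw=4):
    R=Rm([0,0,yaw])@Rm([-np.degrees(a),0,0]); s=SEAT+[0,0,dz]
    return s+R@[0,0,L], pose(yaw,a), R, s-R@[0,0,.0041]
E
python3 - <<'E'
from h import *
Z=np.load("seat.npz");im=Z["im"];cal=arm.get_calibration("scene")
_,_,R,o=lean(0); forkest(im,o,R,cal)
print(lean(0)[:2],arm.get_tool_pos(),arm.get_tcp_rot())
N=14
for a in np.linspace(0,.33,N)[1:]:
    P,E,R,o=lean(a); arm.move_l(list(P),E,speed=.05)
arm.sleep(1.5)
w=np.mean([arm.get_wrist_force() for _ in range(10)],0)
print(a,P,arm.get_tool_pos(),arm.get_tcp_rot(),E,w,arm.get_opening(),arm.get_t())
im,d=arm.camera("scene"); forkest(im,o,R,cal)
u,v=proj([.4538,.2565,.12],cal)[0].astype(int)
save("q.png",cv2.resize(im[v-60:v+60,u-60:u+60],(580,580),interpolation=2)); np.savez("rock",im=im,d=d)
print(arm.recognise("scene","pointer_tip")[:1],arm.recognise("scene","fork_gap")[:1])
E
```

```text
brass 36 range [0.19  0.334 0.478] mid 0.334 dark 60 0.005
(array([0.454 , 0.2365, 0.2372]), [np.float64(179.99999999999997), np.float64(0.0), np.float64(-176.00000000000003)]) [0.45396303 0.23650118 0.23714622] [ 1.79998241e+02  2.58229830e-02 -1.76003694e+02]
0.33 [0.45033362 0.28893175 0.22844807] [0.45032749 0.28889115 0.22842494] [-1.61085782e+02 -2.05066247e-03 -1.76000710e+02] [np.float64(-161.09239276068286), np.float64(0.0), np.float64(-176.00000000000003)] [1.6510272  0.35294273 0.69729878] 0.025261475974699764 18.0167
brass 38 range [0.158 0.319 0.461] mid 0.309 dark 72 0.306
[] []
```

View pics/q.png

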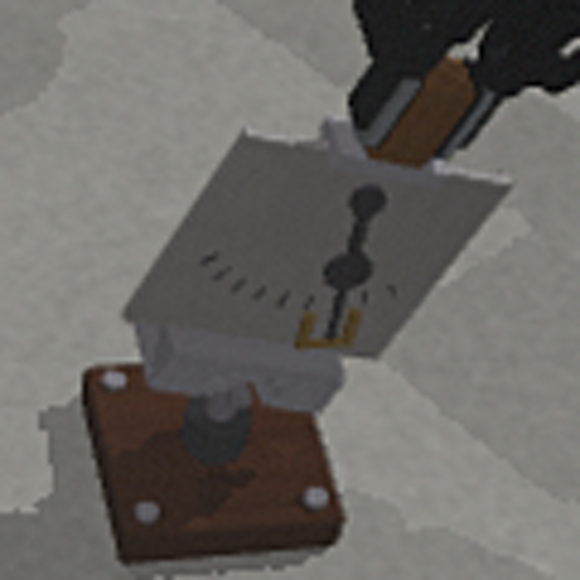

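Run:
```python
from h import *
_,_,R,o=lean(.33)
for c in ["scene","side"]:
    cal=arm.get_calibration(c)
    im,d=arm.camera(c)
    P=(pts(c,d,np.ones(d.shape,bool),cal)-o)@R
    s=(abs(P[:,0])<.014)&(abs(P[:,1])<.055)&(P[:,2]>.035)&(P[:,2]<.13)
    A=np.c_[P[s][:,1:],np.ones(s.sum())]; k=np.linalg.lstsq(A,P[s][:,0],rcond=None)[0]
    r=P[s][:,0]-A@k; g=abs(r)<.003; k=np.linalg.lstsq(A[g],P[s][g][:,0],rcond=None)[0]
    print(c,s.sum(),"yaw err",-k[0].round(3),"fore/aft",k[1].round(3),"x0",k[2].round(4))
    t=(abs(P[:,0])<.012)&(abs(P[:,1])<.02)&(P[:,2]>.172)&(P[:,2]<.19); 
    e=(abs(P[:,0])<.02)&(abs(P[:,1])<.07)&(P[:,2]>.04)&(P[:,2]<.12); print("y extent",np.percentile(P[e][:,1],[1,99]).round(4))
    if c=="side":
        b=(P[:,0]<-.014)&(P[:,0]>-.022)&(abs(P[:,1])<.05)&(P[:,2]>-.01)&(P[:,2]<.03); print("base back z",np.percentile(P[b][:,2],[2,98]).round(4),"y",np.percentile(P[b][:,1],[2,98]).round(4))
    else:
        b=(P[:,0]>.014)&(P[:,0]<.022)&(abs(P[:,1])<.05)&(P[:,2]>-.01)&(P[:,2]<.03); print("base front z",np.percentile(P[b][:,2],[2,98]).round(4),"y",np.percentile(P[b][:,1],[2,98]).round(4))
print(arm.get_joint_velocities().round(3),arm.get_t())
```

```text
scene 1687 yaw err -0.004 fore/aft -0.001 x0 0.002
y extent [-0.0618  0.0606]
base front z [0.0016 0.0276] y [-0.0413  0.0412]
side 1143 yaw err -0.0 fore/aft -0.001 x0 -0.0033
y extent [-0.0604  0.0607]
base back z [-0.0008  0.0248] y [-0.0402  0.0397]
[-0.082  0.036 -0.004 -0.03  -0.007 -0.192] 18.2667
```

Run:
```python
from h import *
arm.sleep(.5); print(arm.sign_off())
```

```text
the job is handed in; nothing more can be done
None
```

I handed the job in with the gauge still gripped, seated on the stud and leaned 0.33 rad so the pointer rests between the fork's prongs. The dial was within about 0.001 rad of upright fore and aft. The stud was pressed about 8–10 mm by position, though the wrist force suggests nearer 6 mm. The hand-in did not return the judge's result.

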